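# Fetch the two wound bobbins from the clips behind the thread cones

## Robot

A 6-joint arm with a two-finger parallel gripper is mounted at the origin on a cart in front of the work surface, level with it; the furniture and walls round the work are solid. World frame = base frame: x ahead of the robot, y to its left, z up, the work surface at z = 0. Lengths are in m, angles in degrees, forces in N, time in s.
With the tool pointing down it reaches from about 0.325 to 0.775 m from the base axis. Payload 5.5 kg.
Tool frame: the origin (TCP) lies at the very end of the fingers, on their centre line; the grasp point (between the pads) lies 19 mm behind it; z points along the fingers, y is the line along which they close (so a half turn about z gives the same grasp; the last joint's range is limited). The gripper opens to 88 mm and grips with 3 to 60 N. Pads are 20 mm wide; open, the fingers measure 115 mm over their backs; the gripper's body (75 mm by 178 mm) begins 61 mm behind the grasp point.
Start: joints at [-80.483, 5.22, 70.514, -0, 104.267, -3.249], TCP at [0.133, -0.585, 0.223] pointing down, gripper open.
Joint ranges: [-164.24, 164.24], [-49.07, 125.15], [9.68, 141.18], [-86.29, 266.29], [3.28, 154.24], [-151.56, 151.56]. Speed limits (degrees/s): [147.25, 147.25, 172.46, 180, 180, 180].

## Interface

Orientations are given as [roll, pitch, yaw] about the fixed x, y, z axes, in that order (R = Rz(yaw) Ry(pitch) Rx(roll)).
In Python, from station import bot, camera, recognise, place_of gives the robot as it stands. The module is installed in compiled form; this text tells all that it offers.
- The arm moves only by the shell command python3 -m handwheel 'ROWS' [OPENING] [FORCE]. ROWS is JSON, a list of rows, each a list of 6 numbers: the shift along the tool's x, y, z in units of 50 cm (1.0 is 50 cm), then the turn, a rotation vector about the tool's x, y, z in units of 120 degrees (1.0 is 120 degrees). A call has exactly 10 rows; each row is the pose to reach, as a shift and turn from the pose commanded when the call began, along the tool's axes at that moment; what a row does not reach only later rows make up. A row lasts 1/10 s, in which the tool goes at most 50 mm and 8.59 degrees, less where a joint would pass 70% of its speed; a pose out of reach is approached as far as the arm can. A call with a number of a shift or a turn outside -1 to 1 is refused whole. A call with a gripper value outside its range is refused whole. OPENING is the opening, from 0 (shut) to 1 (fully open), set as the call begins (- or left out, the last holds). The fingers move at their own pace and stop on an object; FORCE is the grip in N (left out, the last holds). Time passes only in rows, so rows that repeat a pose let the fingers close, or fill a call up. It gives the time, the measured TCP pose, the force, the opening and the grip force at its end, in the units of the state.
- bot.observe(): the state, without advancing time (a new reading comes with each control period).
- camera(name): name is "scene" or "top"; returns a dict with "pixels" (400x640x3 uint8, blue, green, red), "fx", "fy", "cx", "cy" (pixels), "R" (3x3) and "t" (3): a world point X has camera coordinates R X + t. Camera axes: x right, y down, z forward; pixel columns grow to the right and rows downward; lengths in m; the calibration is good to about 2 mm. A picture is of the moment at which its call begins. There is no depth.
- bot.close_job(): hands the job in; it is judged then, once.
Trained networks look in the newest picture that a camera, given by its name, has taken for a name from the list of things; names that differ only in an ending like _2 or _b are one class to them, and where a whole thing is asked for, a point or a joint stands for the part that bears it (a point fixed in the world has none). Each returns a list of dicts, best first, with "conf" (0 to 1); they miss things now and then, are a little off and sometimes report something else, mostly with a low value. They report only what shows in the picture. A call takes as long as a camera call. They do not tell look-alikes from the thing itself.
- recognise(camera, thing): "rect" ([left, top, right, bottom] in pixels, round what is visible of it).
- place_of(camera, thing): "point" ([column, row] in pixels: a listed point, or the origin of a listed thing).
The state is a dict: "time": time; "joints": joint angles; "dq": joint speeds; "tau": joint torques, N m; "tcp_pos": TCP position; "orientation": TCP orientation; "force": force on the tool from outside, world axes, zero at the start; "moment": the same for the moment, N m; "opening": opening from 0.0 (shut) to 1.0 (fully open); "finger_force": force on a finger pad.
Only numpy, scipy, OpenCV 4.12 (cv2) and the standard library are available. Lean on these libraries where they do the work, as an engineer would, in place of code of your own. Each camera call takes 0.05 s, during which the arm holds its last target. There are 200 camera calls.

## Task

The wound bobbins are clipped in the strip at the back of the thread caddy, out of reach behind the two thread cones. Stand both cones upright on the grey felt mat, then pull the two wound bobbins out of their spring clips and put them in the wooden notions tray, leaving the empty bobbin clipped where it is. When both bobbins are in the tray, put each cone back upright inside the ring seat it came from; do not knock a cone over on the way.

Things in the scene. Friction and masses are not known exactly. Their poses are not given: they have to be found in the camera images.
- large_cone_center (a point): Centre, half-way up, of the large blue-grey overlock thread cone: 115 mm tall, 67 mm across near its foot, narrowing upward to about 50 mm near the top, foot 60 mm across, 0.1 kg, z up its axis; its underside is 57.5 mm below this point. It stands in large_seat.
- small_cone_center (a point): Centre, half-way up, of the smaller white overlock thread cone: 100 mm tall, 58 mm across near its foot, narrowing upward, foot 52 mm across, 0.09 kg, z up its axis; its underside is 50 mm below this point. It stands in small_seat.
- large_seat: Ring seat of the large cone: a turned wooden saucer fixed on the caddy board, 86 mm across outside, 78 mm inside the rim, 9 mm high; origin at the centre of its underside (on the board, 8 mm above the work surface), inner floor 3 mm above the origin. Left or right one of the two seats.
- small_seat: Ring seat of the small cone: the same, 76 mm across outside, 68 mm inside the rim, 9 mm high; origin at the centre of its underside, inner floor 3 mm above it. The seats are 110 mm apart; the line of clips runs parallel to them, 77 mm behind.
- full_bobbin_1_center (a point): Centre of a wound bobbin: steel, full of pale cotton, 26 mm across its round flanges, 14 mm wide over the flat flange faces, 20 g. It stands on edge in a clip, 31 mm above the work surface and 23 mm above the board: x is its level axis (away from the robot, square to the line of clips), z up. Its two flat faces, at +-7 mm along x, are free to be gripped from above.
- full_bobbin_2_center (a point): Centre of the other wound bobbin, exactly like the first, in another of the three clips.
- empty_bobbin_center (a point): Centre of the empty bobbin (same steel bobbin without thread, a thin bare core between its flanges), in the remaining clip; it stays there.
- caddy: Thread caddy, fixed: beech board 145 (x) x 240 (y) x 8 mm, origin at the centre of its underside. Along its back (x = 55 mm) a rail 12 mm wide, 10 mm high carries three spring clips at y = -45, 0, 45 mm. Each has two 11 mm wide arms, left and right of a bobbin, tops 27 mm above the rail; their lips hold it from above. A bobbin pulls straight up: about 7 N at most over some 8 mm, then free.
- mat: Grey felt mat with a stitched edge, 220 mm along its x, 125 mm along its y, 4 mm thick, fixed; origin at the centre of its underside. The side area for the cones: room for both, one behind the other along x.
- tray: Shallow wooden notions tray lined with cork, fixed, 180 mm along its x, 132 mm along its y, walls 5 mm thick and 12 mm high; inner floor 6 mm above the origin, which is at the centre of its underside. A thimble and a disc of beeswax lie in it at its far (+x) end, beyond x = 40 mm; the rest is free for the bobbins, which may stand on edge or lie.
There are look-alikes about, which are no part of the job. What is shaped like the part that bears small_cone_center but orange is not meant.

How it is judged (in metres and radians):
On the way, in this order (a step that is already met when the one before it is completed fails the run):
1. both cones stand upright on the felt mat, let go (x of large_cone_center in the frame of mat between -0.105 and 0.105 m and y of large_cone_center in the frame of mat between -0.06 and 0.06 m and height (world z) of large_cone_center below 0.0695 m and angle between each of large_cone_center, small_cone_center's own z axis and vertical below 0.12 rad and contact force between the fingers and large_cone below 0.3 N and x of small_cone_center in the frame of mat between -0.105 and 0.105 m and y of small_cone_center in the frame of mat between -0.06 and 0.06 m and height (world z) of small_cone_center below 0.062 m and contact force between the fingers and small_cone below 0.3 N), for 0.2 s.
2. both wound bobbins are in the notions tray, let go, while the cones still stand on the mat (all of step 1 and x of full_bobbin_1_center in the frame of tray between -0.084 and 0.084 m and y of full_bobbin_1_center in the frame of tray between -0.06 and 0.06 m and height (world z) of each of full_bobbin_1_center, full_bobbin_2_center below 0.024 m and contact force between the fingers and full_bobbin_1 below 0.3 N and x of full_bobbin_2_center in the frame of tray between -0.084 and 0.084 m and y of full_bobbin_2_center in the frame of tray between -0.06 and 0.06 m and contact force between the fingers and full_bobbin_2 below 0.3 N), for 0.2 s.
At the end, for the whole second after the job is handed in: Each cone stands upright (within 0.1 rad) and at rest flat on the floor of its own ring seat (within 13 mm of its centre, as the rim ensures); both wound bobbins lie or stand at rest within the tray's walls; the empty bobbin is in its clip, within 8 mm of where it was (horizontal distance between large_cone_center and large_seat below 0.013 m and height (world z) of large_cone_center below 0.0725 m and angle between each of large_cone_center, small_cone_center's own z axis and vertical below 0.1 rad and linear speed of each of large_cone, small_cone below 0.02 m/s and horizontal distance between small_cone_center and small_seat below 0.013 m and height (world z) of small_cone_center below 0.065 m and x of full_bobbin_1_center in the frame of tray between -0.084 and 0.084 m and y of full_bobbin_1_center in the frame of tray between -0.06 and 0.06 m and height (world z) of each of full_bobbin_1_center, full_bobbin_2_center below 0.024 m and contact force between the fingers and full_bobbin_1 below 0.3 N and x of full_bobbin_2_center in the frame of tray between -0.084 and 0.084 m and y of full_bobbin_2_center in the frame of tray between -0.06 and 0.06 m and contact force between the fingers and full_bobbin_2 below 0.3 N and linear speed of each of full_bobbin_1, full_bobbin_2 below 0.03 m/s and distance of empty_bobbin_center from where it was at the start of the episode below 0.008 m); the robot touches nothing.
It fails at once if a cone is knocked over or dropped on its side (angle between any of large_cone_center, small_cone_center's own z axis and vertical above 0.8 rad).
It also fails if it takes over 136 s, if anything falls off the work surface, if the arm or the gripper's body presses on something with over 40 N, if the wrist force passes 120 N, or if a joint passes its speed limit or range.

## Working session

There is one attempt and no reset: what is moved stays moved. The work goes in short steps, Python scripts to look and compute and a shell command to move; the robot and the scene stay as the last step left them, time stands still between calls to the robot, and variables do not carry over. Pictures are saved under pics/ and viewed, at most 15 in all, crops included, and the job is handed in when it is done.

```bash
mkdir -p pics
python3 - <<'E'
from station import bot,camera,recognise,place_of
import cv2,json
print(bot.observe())
for c in("scene","top"):
    im=camera(c); cv2.imwrite(f"pics/{c}0.png",im["pixels"])
    print(c,im["fx"],im["fy"],im["cx"],im["cy"],im["R"],im["t"])
    for n in "large_cone_center small_cone_center large_seat small_seat full_bobbin_1_center empty_bobbin_center caddy mat tray".split():
        print(n,[(round(d["conf"],2),[round(float(v)) for v in d["point"]]) for d in place_of(c,n)])
E
```

```text
{'time': 0.0, 'joints': array([-8.04831782e+01,  5.26280918e+00,  7.05818851e+01, -1.08620204e-03,
        1.04268020e+02, -3.25002375e+00]), 'dq': array([-0.05365016, -0.02272531,  0.03485308,  0.06579181, -0.09333028,
       -0.07999222]), 'tau': array([-6.05763471e-04, -4.46443105e+01, -4.06446970e+01,  6.97460119e-02,
        2.91728211e-02, -1.44445826e-04]), 'tcp_pos': array([ 0.13251775, -0.58486751,  0.22150997]), 'orientation': array([-1.79887407e+02, -5.33862533e-03,  1.27665736e+01]), 'force': array([-0.22111074,  0.62599133,  0.20683783]), 'moment': array([-0.04129102, -0.0145174 , -0.0057941 ]), 'finger_force': 0.0, 'opening': 1.003864295833786}
scene 417.7350347097631 417.7350347097631 321.61070308181894 199.52476512211837 [[-0.84976053 -0.52703101 -0.01205667]
 [-0.39695612  0.65474842 -0.64321874]
 [ 0.3468903  -0.54179592 -0.76558755]] [0.52459524 0.19118856 0.981888  ]
large_cone_center [(0.96, [287, 214])]
small_cone_center [(0.74, [317, 189])]
large_seat [(0.62, [288, 226])]
small_seat [(0.6, [319, 202])]
full_bobbin_1_center [(0.6, [290, 226]), (0.52, [283, 194])]
empty_bobbin_center [(0.41, [293, 189])]
caddy [(0.95, [300, 213])]
mat [(0.59, [269, 307])]
tray [(0.86, [383, 164])]
top 491.0514710856296 491.0514710856296 321.90518907686703 194.85949396560358 [[ 0.02868373 -0.99958445  0.0028602 ]
 [-0.98799579 -0.02878547 -0.1517752 ]
 [ 0.15179446  0.00152762 -0.9884109 ]] [0.12118634 0.57007955 0.99934685]
large_cone_center [(0.9, [298, 177]), (0.4, [298, 185])]
small_cone_center [(0.86, [350, 190]), (0.79, [261, 268]), (0.15, [203, 219])]
large_seat [(0.8, [299, 185])]
small_seat [(0.81, [352, 195])]
full_bobbin_1_center [(0.41, [333, 154])]
empty_bobbin_center [(0.58, [350, 155])]
caddy [(0.96, [326, 181])]
mat [(0.83, [204, 215])]
tray [(0.62, [452, 234])]
```

View pics/top0.png

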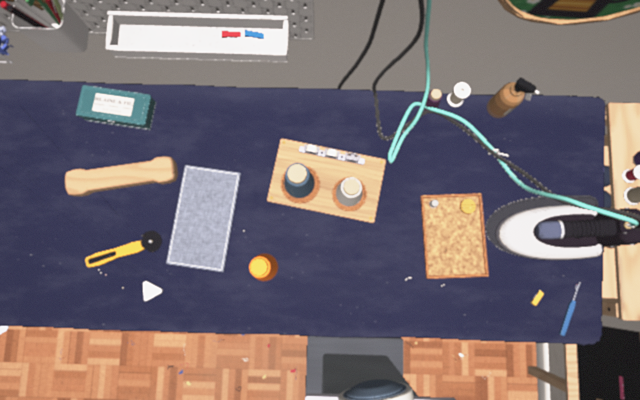

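View pics/scene0.png

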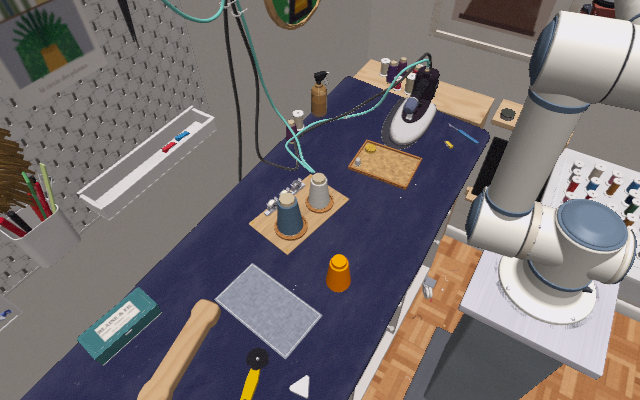

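```bash
cat > h.py <<'E'
import numpy as np,cv2
from scipy.spatial.transform import Rotation as Ro
def ray(im,p,z):
    d=im["R"].T@np.array([(p[0]-im["cx"])/im["fx"],(p[1]-im["cy"])/im["fy"],1.]); o=-im["R"].T@im["t"]
    return o+d*(z-o[2])/d[2]
def proj(im,X):
    c=im["R"]@np.array(X,float)+im["t"]; return np.array([im["fx"]*c[0]/c[2]+im["cx"],im["fy"]*c[1]/c[2]+im["cy"]])
def crop(im,x0,y0,x1,y1,k,name):
    cv2.imwrite("pics/"+name,cv2.resize(im["pixels"][y0:y1,x0:x1],None,fx=k,fy=k,interpolation=cv2.INTER_CUBIC))
def go(pos,yaw,st):
    "rows numbers from the commanded pose st=(pos,yaw), tool down"
    R=Ro.from_euler('xyz',[180,0,st[1]],degrees=True)
    R2=Ro.from_euler('xyz',[180,0,yaw],degrees=True)
    print("shift",(R.inv().apply(np.array(pos)-st[0])/.5).round(4),"turn",((R.inv()*R2).as_rotvec(degrees=True)/120).round(4))
E
python3 - <<'E'
from station import *
from h import *
t=camera("top");s=camera("scene")
crop(t,270,125,390,215,6,"topc.png"); crop(s,240,150,360,240,6,"scenec.png")
for n,p,q,z in [("L",(298,177),(287,214),.0685),("S",(350,190),(317,189),.061),("Lseat",(299,185),(288,226),.008),("Sseat",(352,195),(319,202),.008),("orange?",(261,268),None,.05),("bob",(333,154),(283,194),.031),("emp",(350,155),(293,189),.031),("caddy",(326,181),(300,213),0),("mat",(204,215),(269,307),0),("tray",(452,234),(383,164),0)]:
    print(n,ray(t,p,z).round(3), ray(s,q,z).round(3) if q else "")
E
```

```text
L [0.599 0.188 0.068] [0.598 0.192 0.069]
S [0.576 0.079 0.061] [0.582 0.079 0.061]
Lseat [0.592 0.189 0.008] [0.604 0.187 0.008]
Sseat [0.573 0.072 0.008] [0.578 0.077 0.008]
orange? [0.409 0.259 0.05 ] 
bob [0.659 0.116 0.031] [0.665 0.119 0.031]
emp [0.658 0.079 0.031] [0.652 0.09  0.031]
caddy [0.604 0.129 0.   ] [0.605 0.13  0.   ]
mat [0.521 0.395 0.   ] [0.514 0.392 0.   ]
tray [ 0.495 -0.149  0.   ] [ 0.497 -0.151  0.   ]
```

View crops.

The top view shows the large dark cone (298,177), the white cone (350,190), and the orange look-alike (261,268). The mat is at (204,215), the tray at (452,234), and the clips run from about (308,148) to (355,157). The scene view shows the same things: blue-grey cone (287,214), white cone (317,189), orange cone (338,272). The blue-grey and white cones, both standing in seats on the caddy, are the ones I want. I'll check the choice and the bobbins in a close crop.

View pics/topc.png

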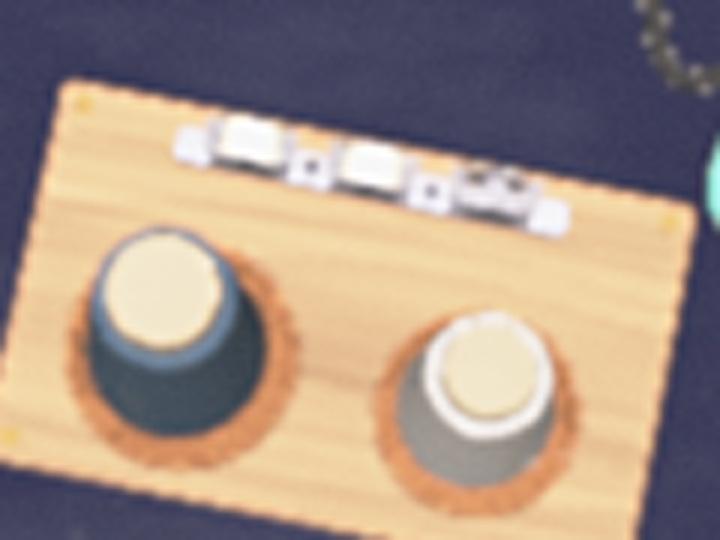

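View pics/scenec.png

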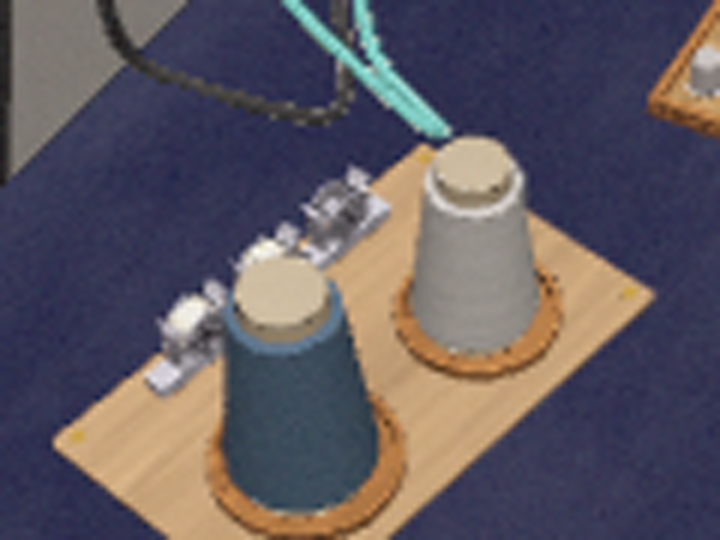

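Run:
```python
from station import *
from h import *
t=camera("top");s=camera("scene")
g=t["pixels"]
# mat/tray/caddy outlines by colour
hsv=cv2.cvtColor(g,cv2.COLOR_BGR2HSV)
notblue=((hsv[...,0]<100)|(hsv[...,0]>135)|(hsv[...,2]>110)).astype(np.uint8)
for n,(x0,y0,x1,y1),zt in [("mat",(160,160,246,275),.004),("caddy",(262,134,388,228),.008),("tray",(415,188,492,284),.012)]:
    m=np.zeros_like(notblue); m[y0:y1,x0:x1]=notblue[y0:y1,x0:x1]
    k,l,st,_=cv2.connectedComponentsWithStats(m); i=1+st[1:,4].argmax()
    c=max(cv2.findContours((l==i).astype(np.uint8),0,1)[0],key=cv2.contourArea)[:,0]
    P=np.array([ray(t,p,zt)[:2] for p in c],np.float32)
    print(n,cv2.minAreaRect(P))
```

```text
mat ((0.515488862991333, 0.3958386778831482), (0.12818247079849243, 0.22241516411304474), 83.33811950683594)
caddy ((0.6103820204734802, 0.12788990139961243), (0.24482133984565735, 0.15951740741729736), 79.96144104003906)
tray ((0.4920511245727539, -0.15457594394683838), (0.18488964438438416, 0.14620447158813477), 3.735720634460449)
```

The crops confirm it: the blue-grey cone is on the left at top px (297,174) and the white one on the right at (352,187). The wound, cream-filled bobbins are in the left clip (312,147) and middle clip (332,152). The bare-core bobbin in the right clip, (352,157), stays. Next I'll triangulate more precisely.

Run:
```python
from station import *
from h import *
from scipy.optimize import least_squares
t=camera("top");s=camera("scene")
T=lambda u,v:(u/6+270-.4,v/6+125-.4); S=lambda u,v:(u/6+240-.4,v/6+150-.4)
for n,p,q,z in [("Ltop",T(163,292),S(282,297),.126),("Stop",T(490,372),S(474,170),.111),("bobA",T(252,135),S(188,312),.044),("bobB",T(372,162),S(262,250),.044),
  ("cornerBL",T(65,83),S(55,442),.008),("cornerBR",T(695,208),S(425,148),.008),("seatL",T(183,355),S(306,450),.017),("seatS",T(477,415),S(478,305),.017)]:
    f=least_squares(lambda X:np.r_[proj(t,X)-p,proj(s,X)-q],[.6,.1,z])
    print(n,ray(t,p,z).round(4),ray(s,q,z).round(4),"tri",f.x.round(4),f.fun.round(1))
print([(round(d["conf"],2),d["rect"]) for d in recognise("top","full_bobbin_1_center")+recognise("scene","full_bobbin_1_center")])
```

```text
Ltop [0.5951 0.1881 0.126 ] [0.5947 0.1908 0.126 ] tri [0.5961 0.1884 0.1226] [-0.1 -0.1  0.2  0. ]
Stop [0.5743 0.0796 0.111 ] [0.5739 0.0819 0.111 ] tri [0.575  0.0795 0.1081] [-0.  -0.1  0.2  0. ]
bobA [0.6696 0.1628 0.044 ] [0.6698 0.1656 0.044 ] tri [0.671  0.1631 0.0404] [-0.1 -0.2  0.3  0.1]
bobB [0.661  0.1195 0.044 ] [0.6629 0.1195 0.044 ] tri [0.6614 0.1198 0.0449] [-0.1 -0.3  0.4  0.1]
cornerBL [0.6966 0.234  0.008 ] [0.6967 0.233  0.008 ] tri [0.6961 0.2338 0.0094] [ 0.   0.1 -0.1 -0. ]
cornerBR [ 0.6558 -0.0011  0.008 ] [0.6542 0.0015 0.008 ] tri [ 0.6567 -0.0017  0.0038] [ 0.   0.1 -0.1 -0. ]
seatL [0.5935 0.186  0.017 ] [0.5964 0.1849 0.017 ] tri [0.5938 0.1862 0.02  ] [-0.2 -0.4  0.5  0.1]
seatS [0.5745 0.0785 0.017 ] [0.5763 0.0778 0.017 ] tri [0.5747 0.0788 0.0188] [-0.1 -0.2  0.3  0. ]
[]
```

Large cone is at (0.595, 0.189), small cone at (0.574, 0.080), and the caddy yaw is about -9.9°. The wound bobbins are at about (0.668, 0.164) and (0.660, 0.1195), the mat at (0.5155, 0.3945) with yaw -6.7°. The gripper will use yaw 80.1 throughout, so it closes along the caddy's x.

Run:
```python
from h import *
W=[((.133,-.585,.223),12.77),((.364,-.198,.26),46.4),((.595,.189,.26),80.1),((.595,.189,.062),80.1),((.595,.189,.122),80.1),((.573,.3877,.122),80.1)]
for a,b in zip(W,W[1:]): go(*b,a)
```

```text
shift [ 0.6217 -0.6527 -0.074 ] turn [ 0.      0.     -0.2803]
shift [ 0.8791 -0.1992 -0.    ] turn [-0.      0.     -0.2808]
shift [ 0.    -0.     0.396] turn [0. 0. 0.]
shift [ 0.    0.   -0.12] turn [0. 0. 0.]
shift [ 0.3839 -0.1117 -0.    ] turn [0. 0. 0.]
```

```bash
python3 -m handwheel '[[0.622,-0.653,-0.074,0,0,-0.28],[0.622,-0.653,-0.074,0,0,-0.28],[0.622,-0.653,-0.074,0,0,-0.28],[0.622,-0.653,-0.074,0,0,-0.28],[0.622,-0.653,-0.074,0,0,-0.28],[0.622,-0.653,-0.074,0,0,-0.28],[0.622,-0.653,-0.074,0,0,-0.28],[0.622,-0.653,-0.074,0,0,-0.28],[0.622,-0.653,-0.074,0,0,-0.28],[0.622,-0.653,-0.074,0,0,-0.28]]' 1 15
python3 -m handwheel '[[0.879,-0.199,0,0,0,-0.281],[0.879,-0.199,0,0,0,-0.281],[0.879,-0.199,0,0,0,-0.281],[0.879,-0.199,0,0,0,-0.281],[0.879,-0.199,0,0,0,-0.281],[0.879,-0.199,0,0,0,-0.281],[0.879,-0.199,0,0,0,-0.281],[0.879,-0.199,0,0,0,-0.281],[0.879,-0.199,0,0,0,-0.281],[0.879,-0.199,0,0,0,-0.281]]'
python3 -m handwheel '[[0,0,0,0,0,0],[0,0,0,0,0,0],[0,0,0,0,0,0],[0,0,0,0,0,0],[0,0,0,0,0,0],[0,0,0,0,0,0],[0,0,0,0,0,0],[0,0,0,0,0,0],[0,0,0,0,0,0],[0,0,0,0,0,0]]'
```

```text
time: 2.4
tcp_pos: [0.366, -0.1936, 0.2607]
orientation: [179.9, -0.1, 46.8]
force: [0.7, 0.1, -0.4]
opening: 0.998
finger_force: 0.0
time: 3.4
tcp_pos: [0.5966, 0.1925, 0.2547]
orientation: [-179.7, 0.1, 80.3]
force: [0.1, 0.8, -0.8]
opening: 0.998
finger_force: 0.0
time: 4.4
tcp_pos: [0.595, 0.1888, 0.2595]
orientation: [-180.0, 0.0, 80.1]
force: [0.7, -0.1, 0.0]
opening: 1.0
finger_force: 0.0
```

```bash
python3 -m handwheel '[[0,0,0.05,0,0,0],[0,0,0.1,0,0,0],[0,0,0.15,0,0,0],[0,0,0.2,0,0,0],[0,0,0.25,0,0,0],[0,0,0.3,0,0,0],[0,0,0.34,0,0,0],[0,0,0.37,0,0,0],[0,0,0.396,0,0,0],[0,0,0.396,0,0,0]]'
python3 - <<'E'
from station import *
from h import *
s=camera("scene"); crop(s,210,120,370,240,5,"s1.png")
E
```

```text
time: 5.4
tcp_pos: [0.5941, 0.1885, 0.0595]
orientation: [-179.8, 0.1, 80.1]
force: [0.5, -0.2, 0.0]
opening: 1.0
finger_force: 0.0
```

View pics/s1.png

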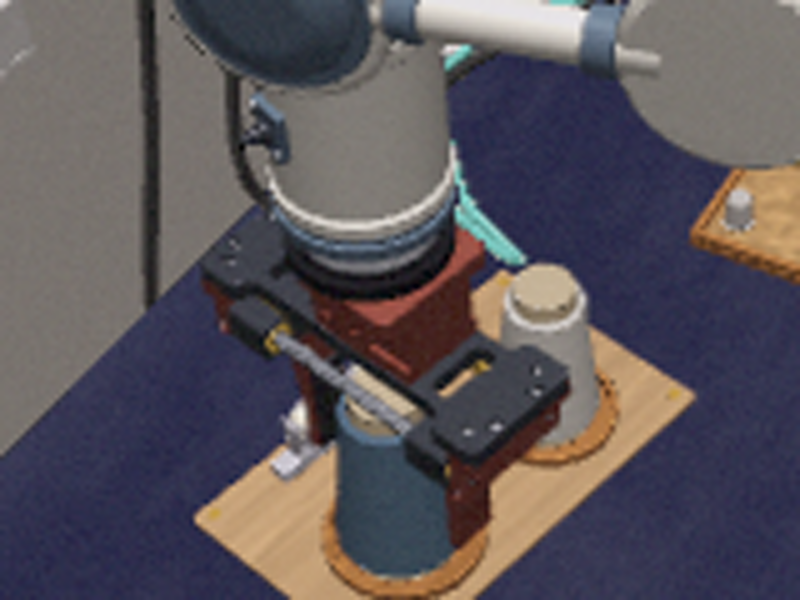

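The fingers straddle the blue cone, crop px (400,480), with clearance on both sides, and the white cone and clips are untouched. I'll close, then lift gently.

```bash
python3 -m handwheel '[[0,0,0,0,0,0],[0,0,0,0,0,0],[0,0,0,0,0,0],[0,0,0,0,0,0],[0,0,0,0,0,0],[0,0,0,0,0,0],[0,0,0,0,0,0],[0,0,0,0,0,0],[0,0,0,0,0,0],[0,0,0,0,0,0]]' 0.3 15
python3 -m handwheel '[[0,0,-0.005,0,0,0],[0,0,-0.015,0,0,0],[0,0,-0.03,0,0,0],[0,0,-0.045,0,0,0],[0,0,-0.06,0,0,0],[0,0,-0.075,0,0,0],[0,0,-0.09,0,0,0],[0,0,-0.105,0,0,0],[0,0,-0.115,0,0,0],[0,0,-0.12,0,0,0]]'
```

```text
time: 6.45
tcp_pos: [0.5955, 0.1887, 0.0624]
orientation: [179.9, -0.0, 80.1]
force: [1.4, -1.0, 5.0]
opening: 0.645
finger_force: 15.2
time: 7.45
tcp_pos: [0.5953, 0.1888, 0.1225]
orientation: [180.0, -0.0, 80.1]
force: [0.8, -1.2, -2.2]
opening: 0.644
finger_force: 14.8
```

```bash
python3 -m handwheel '[[0.02,-0.006,0,0,0,0],[0.06,-0.017,0,0,0,0],[0.11,-0.032,0,0,0,0],[0.16,-0.047,0,0,0,0],[0.21,-0.061,0,0,0,0],[0.26,-0.076,0,0,0,0],[0.31,-0.09,0,0,0,0],[0.35,-0.102,0,0,0,0],[0.375,-0.109,0,0,0,0],[0.384,-0.112,0,0,0,0]]'
python3 -m handwheel '[[0,0,0,0,0,0],[0,0,0.02,0,0,0],[0,0,0.04,0,0,0],[0,0,0.06,0,0,0],[0,0,0.08,0,0,0],[0,0,0.1,0,0,0],[0,0,0.112,0,0,0],[0,0,0.122,0,0,0],[0,0,0.128,0,0,0],[0,0,0.13,0,0,0]]'
python3 - <<'E'
from station import *
from h import *
print(bot.observe()["tcp_pos"],bot.observe()["force"])
s=camera("scene"); crop(s,190,170,350,290,5,"s2.png")
E
```

```text
time: 8.45
tcp_pos: [0.5724, 0.3889, 0.1211]
orientation: [-180.0, 0.0, 80.2]
force: [-0.5, 0.3, -1.2]
opening: 0.648
finger_force: 14.8
time: 9.45
tcp_pos: [0.5729, 0.3876, 0.0565]
orientation: [-180.0, 0.0, 80.1]
force: [0.3, -0.8, -1.8]
opening: 0.647
finger_force: 14.8
[0.57288124 0.38755488 0.05648721] [ 0.30901748 -0.83003697 -1.75014065]
```

View pics/s2.png

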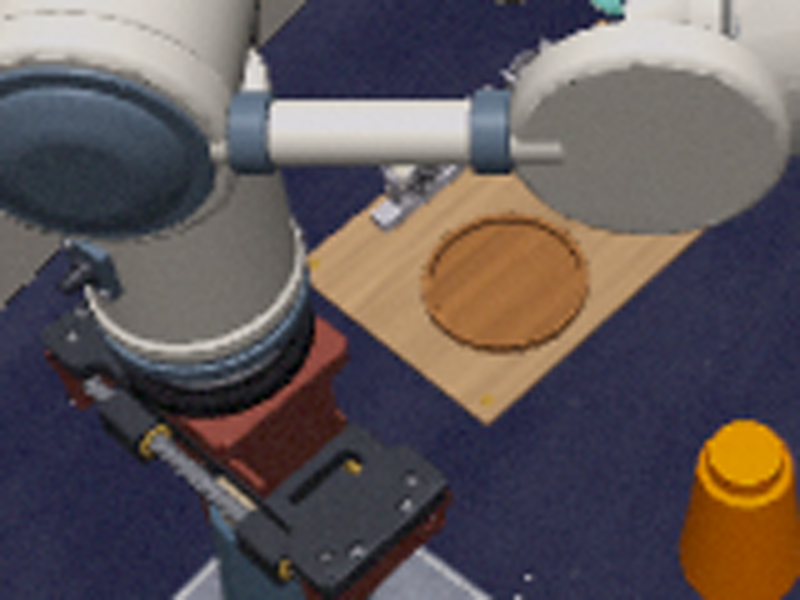

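The cone is upright over the mat, and the empty large seat shows at crop px (505,283). I'll lower until it touches, let go and lift off.

```bash
python3 -m handwheel '[[0,0,0.001,0,0,0],[0,0,0.002,0,0,0],[0,0,0.003,0,0,0],[0,0,0.003,0,0,0],[0,0,0.003,0,0,0],[0,0,0.003,0,0,0],[0,0,0.003,0,0,0],[0,0,0.003,0,0,0],[0,0,0.003,0,0,0],[0,0,0.003,0,0,0]]'
python3 -m handwheel '[[0,0,0,0,0,0],[0,0,0,0,0,0],[0,0,0,0,0,0],[0,0,0,0,0,0],[0,0,0,0,0,0],[0,0,0,0,0,0],[0,0,0,0,0,0],[0,0,0,0,0,0],[0,0,0,0,0,0],[0,0,0,0,0,0]]' 0.95
python3 -m handwheel '[[0,0,-0.02,0,0,0],[0,0,-0.05,0,0,0],[0,0,-0.1,0,0,0],[0,0,-0.15,0,0,0],[0,0,-0.2,0,0,0],[0,0,-0.25,0,0,0],[0,0,-0.3,0,0,0],[0,0,-0.35,0,0,0],[0,0,-0.4,0,0,0],[0,0,-0.4,0,0,0]]' 1
python3 - <<'E'
from station import *
from h import *
t=camera("top");s=camera("scene")
c=(.573,.3877,.122-.065-.0015+.2)
W=[(c,80.1),((.574,.0800,.2555),80.1)]
for a,b in zip(W,W[1:]): go(*b,a)
for n in ["large_cone_center","large_seat","small_cone_center"]:
  print(n,[(round(d["conf"],2),[round(float(v)) for v in d["point"]],ray(im,d["point"],z).round(3)) for c,im,z in(("top",t,.06),("scene",s,.06)) for d in place_of(c,n)])
E
```

```text
time: 10.5
tcp_pos: [0.573, 0.3875, 0.0554]
orientation: [180.0, -0.0, 80.1]
force: [0.5, -0.5, 2.3]
opening: 0.649
finger_force: 15.0
time: 11.5
tcp_pos: [0.5729, 0.3875, 0.0551]
orientation: [180.0, 0.0, 80.1]
force: [-0.6, -0.3, 0.1]
opening: 0.95
finger_force: 0.0
time: 12.5
tcp_pos: [0.5738, 0.388, 0.2621]
orientation: [179.6, -0.4, 80.1]
force: [-0.2, 0.1, 0.4]
opening: 1.002
finger_force: 0.0
shift [-0.6059  0.1078  0.    ] turn [0. 0. 0.]
large_cone_center [(0.86, [206, 188], array([0.571, 0.38 , 0.06 ])), (0.88, [244, 280], array([0.577, 0.389, 0.06 ]))]
large_seat [(0.61, [300, 184], array([0.585, 0.185, 0.06 ]))]
small_cone_center [(0.81, [260, 268], array([0.409, 0.261, 0.06 ])), (0.78, [351, 189], array([0.577, 0.078, 0.06 ])), (0.75, [270, 205], array([0.656, 0.185, 0.06 ])), (0.62, [317, 190], array([0.581, 0.079, 0.06 ])), (0.38, [282, 194], array([0.651, 0.142, 0.06 ]))]
```

```bash
python3 -m handwheel '[[-0.07,0.012,0,0,0,0],[-0.15,0.027,0,0,0,0],[-0.23,0.041,0,0,0,0],[-0.31,0.055,0,0,0,0],[-0.39,0.069,0,0,0,0],[-0.46,0.082,0,0,0,0],[-0.53,0.094,0,0,0,0],[-0.58,0.103,0,0,0,0],[-0.606,0.108,0,0,0,0],[-0.606,0.108,0,0,0,0]]' 1
python3 -m handwheel '[[0,0,0.04,0,0,0],[0,0,0.09,0,0,0],[0,0,0.14,0,0,0],[0,0,0.19,0,0,0],[0,0,0.24,0,0,0],[0,0,0.29,0,0,0],[0,0,0.34,0,0,0],[0,0,0.38,0,0,0],[0,0,0.401,0,0,0],[0,0,0.401,0,0,0]]'
python3 -m handwheel '[[0,0,0,0,0,0],[0,0,0,0,0,0],[0,0,0,0,0,0],[0,0,0,0,0,0],[0,0,0,0,0,0],[0,0,0,0,0,0],[0,0,0,0,0,0],[0,0,0,0,0,0],[0,0,0,0,0,0],[0,0,0,0,0,0]]' 0.25 12
python3 -m handwheel '[[0,0,-0.005,0,0,0],[0,0,-0.015,0,0,0],[0,0,-0.03,0,0,0],[0,0,-0.045,0,0,0],[0,0,-0.06,0,0,0],[0,0,-0.075,0,0,0],[0,0,-0.09,0,0,0],[0,0,-0.105,0,0,0],[0,0,-0.115,0,0,0],[0,0,-0.12,0,0,0]]'
python3 - <<'E'
from station import *
from h import *
s=camera("scene"); crop(s,240,120,400,240,5,"s3.png")
W=[((.574,.08,.115),80.1),((.459,.401,.115),80.1)]
for a,b in zip(W,W[1:]): go(*b,a)
E
```

```text
time: 13.9
tcp_pos: [0.5739, 0.0785, 0.2549]
orientation: [-180.0, 0.0, 80.0]
force: [0.4, 0.2, 1.6]
opening: 0.998
finger_force: 0.0
time: 14.9
tcp_pos: [0.5728, 0.0807, 0.0526]
orientation: [-179.8, 0.0, 80.2]
force: [-0.1, -0.2, 0.2]
opening: 0.997
finger_force: 0.0
time: 15.9
tcp_pos: [0.5744, 0.0797, 0.0552]
orientation: [179.9, -0.0, 80.1]
force: [0.1, 0.1, 4.7]
opening: 0.562
finger_force: 12.2
time: 16.9
tcp_pos: [0.5742, 0.0797, 0.1155]
orientation: [179.9, -0.0, 80.1]
force: [-0.2, -0.1, -1.1]
opening: 0.565
finger_force: 11.9
shift [ 0.5929 -0.337  -0.    ] turn [0. 0. 0.]
```

View pics/s3.png

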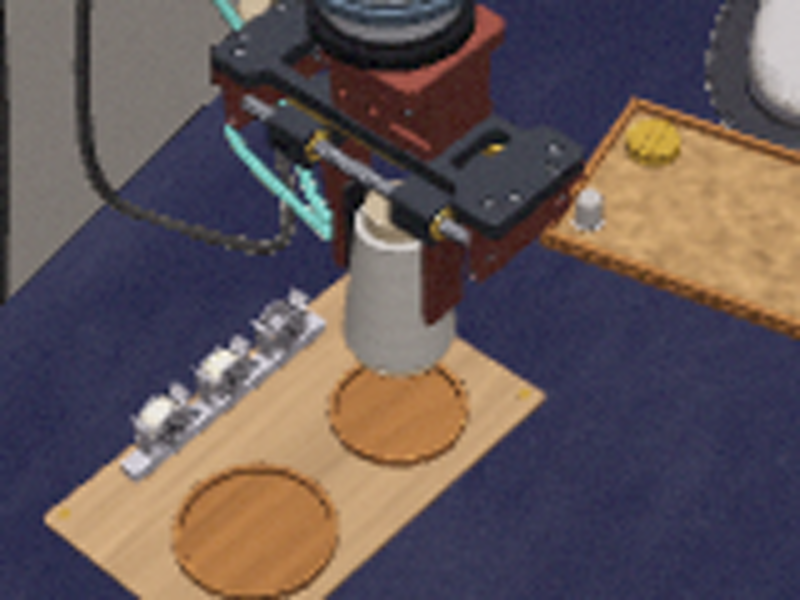

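The white cone hangs upright in the gripper over its seat, crop px (400,300). All three bobbins are still clipped, and both seats are clear. I'll carry it to the near end of the mat.

```bash
python3 -m handwheel '[[0.02,-0.011,0,0,0,0],[0.07,-0.04,0,0,0,0],[0.14,-0.08,0,0,0,0],[0.21,-0.119,0,0,0,0],[0.28,-0.159,0,0,0,0],[0.35,-0.199,0,0,0,0],[0.42,-0.239,0,0,0,0],[0.49,-0.279,0,0,0,0],[0.55,-0.313,0,0,0,0],[0.593,-0.337,0,0,0,0]]'
python3 -m handwheel '[[0,0,0,0,0,0],[0,0,0.02,0,0,0],[0,0,0.04,0,0,0],[0,0,0.06,0,0,0],[0,0,0.08,0,0,0],[0,0,0.1,0,0,0],[0,0,0.112,0,0,0],[0,0,0.122,0,0,0],[0,0,0.128,0,0,0],[0,0,0.13,0,0,0]]'
python3 -m handwheel '[[0,0,0.001,0,0,0],[0,0,0.002,0,0,0],[0,0,0.003,0,0,0],[0,0,0.004,0,0,0],[0,0,0.004,0,0,0],[0,0,0.004,0,0,0],[0,0,0.004,0,0,0],[0,0,0.004,0,0,0],[0,0,0.004,0,0,0],[0,0,0.004,0,0,0]]'
python3 -m handwheel '[[0,0,0,0,0,0],[0,0,0,0,0,0],[0,0,0,0,0,0],[0,0,0,0,0,0],[0,0,0,0,0,0],[0,0,0,0,0,0],[0,0,0,0,0,0],[0,0,0,0,0,0],[0,0,0,0,0,0],[0,0,0,0,0,0]]' 0.85
python3 -m handwheel '[[0,0,-0.02,0,0,0],[0,0,-0.05,0,0,0],[0,0,-0.1,0,0,0],[0,0,-0.15,0,0,0],[0,0,-0.2,0,0,0],[0,0,-0.25,0,0,0],[0,0,-0.3,0,0,0],[0,0,-0.35,0,0,0],[0,0,-0.4,0,0,0],[0,0,-0.4,0,0,0]]'
```

```text
time: 17.95
tcp_pos: [0.4568, 0.4034, 0.1139]
orientation: [-179.9, 0.0, 80.2]
force: [0.5, -0.1, -0.1]
opening: 0.564
finger_force: 11.9
time: 18.95
tcp_pos: [0.459, 0.4008, 0.0495]
orientation: [-180.0, 0.0, 80.1]
force: [-0.5, -0.8, -0.9]
opening: 0.559
finger_force: 11.9
time: 19.95
tcp_pos: [0.4591, 0.401, 0.0483]
orientation: [180.0, -0.0, 80.1]
force: [-2.3, -0.4, 6.1]
opening: 0.562
finger_force: 12.2
time: 20.95
tcp_pos: [0.459, 0.4008, 0.0476]
orientation: [180.0, -0.0, 80.1]
force: [0.6, -0.0, -0.3]
opening: 0.85
finger_force: 0.0
time: 21.95
tcp_pos: [0.4599, 0.4016, 0.2541]
orientation: [179.6, -0.4, 80.1]
force: [-0.4, 1.1, 1.2]
opening: 0.849
finger_force: 0.0
```

Run:
```python
from station import *
from h import *
t=camera("top");s=camera("scene")
for n,z in [("large_cone_center",.0615),("small_cone_center",.054),("full_bobbin_1_center",.031),("empty_bobbin_center",.031),("large_seat",.008),("small_seat",.008),("caddy",0)]:
  for c,im in(("top",t),("scene",s)):
    for d in place_of(c,n): print(n,c,round(d["conf"],2),np.round(d["point"],1),ray(im,d["point"],z).round(4))
a=cv2.resize(t["pixels"][130:210,270:390],None,fx=5,fy=5,interpolation=cv2.INTER_CUBIC)
for X in [(.668,.164,.044),(.660,.1195,.044)]:
    u=(proj(t,X)-(270,130)+.5)*5; cv2.drawMarker(a,tuple(int(v) for v in u),(0,0,255),0,12,1)
cv2.imwrite("pics/t4.png",a)
```

```text
large_cone_center top 0.73 [203.4 189.4] [0.5679 0.3853 0.0615]
large_cone_center scene 0.88 [246.3 280.7] [0.5712 0.3885 0.0615]
large_cone_center scene 0.5 [284.9 314. ] [0.4535 0.408  0.0615]
small_cone_center top 0.87 [192.  242.8] [0.4566 0.4034 0.054 ]
small_cone_center top 0.64 [260.  269.9] [0.4052 0.2601 0.054 ]
small_cone_center scene 0.92 [335.7 269.8] [0.4189 0.2581 0.054 ]
small_cone_center scene 0.91 [283.5 308.9] [0.4652 0.3976 0.054 ]
full_bobbin_1_center top 0.65 [331.2 153.9] [0.659 0.12  0.031]
full_bobbin_1_center scene 0.69 [244.  281.5] [0.589  0.3819 0.031 ]
empty_bobbin_center top 0.55 [347.1 156.5] [0.6542 0.0853 0.031 ]
empty_bobbin_center scene 0.7 [384.8 164. ] [ 0.4817 -0.1244  0.031 ]
empty_bobbin_center scene 0.48 [298.2 187.2] [0.644  0.0775 0.031 ]
large_seat top 0.77 [296.2 183.4] [0.5957 0.195  0.008 ]
large_seat scene 0.45 [293.8 225.5] [0.592  0.1778 0.008 ]
small_seat top 0.9 [349.2 193.5] [0.5765 0.0778 0.008 ]
small_seat top 0.57 [332.6 151.9] [0.6692 0.1166 0.008 ]
small_seat scene 0.6 [320.4 198.6] [0.5812 0.0644 0.008 ]
caddy top 0.74 [202.6 188.3] [0.58   0.4023 0.    ]
caddy top 0.56 [323.7 179.8] [0.607  0.1347 0.    ]
caddy top 0.19 [332.5 153. ] [0.6686 0.1167 0.    ]
caddy scene 0.88 [297.6 212.4] [0.6116 0.1317 0.    ]
```

View pics/t4.png

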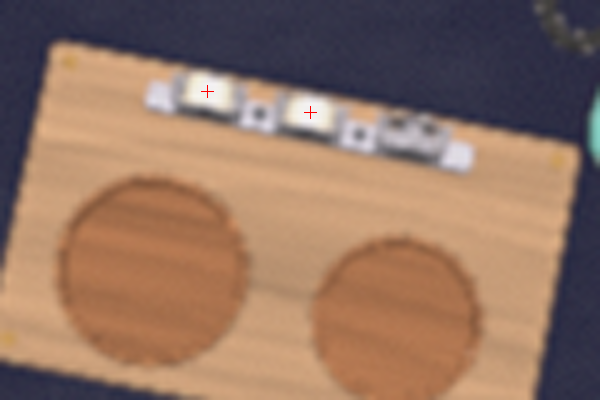

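Both red markers sit on the cream bobbin tops at crop px (207,91) and (310,112), so the positions hold. The empty bobbin is at (412,135), and the seats are centred at (154,270) and (398,322). Moving to bobbin A.

```bash
python3 - <<'E'
from h import *
W=[((.459,.401,.248),80.1),((.668,.164,.14),80.1),((.668,.164,.016),80.1),((.668,.164,.140),80.1),((.52,-.14,.14),80.1),((.6603,.1195,.14),80.1),((.450,-.15,.14),80.1),((.56,.387,.255),80.1)]
for a,b in zip(W,W[1:]): go(*b,a)
E
python3 -m handwheel '[[0,0,0,0,0,0],[0,0,0,0,0,0],[0,0,0,0,0,0],[0,0,0,0,0,0],[0,0,0,0,0,0],[0,0,0,0,0,0],[0,0,0,0,0,0],[0,0,0,0,0,0],[0,0,0,0,0,0],[0,0,0,0,0,0]]' 0.4
```

```text
shift [-0.3951  0.4933  0.216 ] turn [0. 0. 0.]
shift [ 0.    -0.     0.248] turn [0. 0. 0.]
shift [ 0.     0.    -0.248] turn [0. 0. 0.]
shift [-0.6498 -0.1871 -0.    ] turn [0. 0. 0.]
shift [0.5595 0.1872 0.    ] turn [0. 0. 0.]
shift [-0.6033 -0.3217 -0.    ] turn [0. 0. 0.]
shift [ 1.0958  0.0321 -0.23  ] turn [0. 0. 0.]
time: 23.75
tcp_pos: [0.459, 0.4008, 0.2476]
orientation: [180.0, 0.0, 80.1]
force: [0.6, -1.2, -1.0]
opening: 0.396
finger_force: 0.0
```

```bash
python3 -m handwheel '[[-0.05,0.062,0,0,0,0],[-0.1,0.125,0,0,0,0],[-0.15,0.187,0,0,0,0],[-0.2,0.25,0.02,0,0,0],[-0.25,0.312,0.06,0,0,0],[-0.3,0.375,0.11,0,0,0],[-0.35,0.437,0.16,0,0,0],[-0.385,0.48,0.2,0,0,0],[-0.395,0.493,0.216,0,0,0],[-0.395,0.493,0.216,0,0,0]]'
python3 -m handwheel '[[0,0,0,0,0,0],[0,0,0.03,0,0,0],[0,0,0.06,0,0,0],[0,0,0.09,0,0,0],[0,0,0.12,0,0,0],[0,0,0.14,0,0,0],[0,0,0.15,0,0,0],[0,0,0.16,0,0,0],[0,0,0.16,0,0,0],[0,0,0.16,0,0,0]]'
python3 - <<'E'
from station import *
from h import *
s=camera("scene"); crop(s,220,130,340,220,6,"s5.png")
E
```

```text
time: 24.75
tcp_pos: [0.6674, 0.1629, 0.1375]
orientation: [-179.8, 0.1, 80.0]
force: [-0.5, -0.2, -0.1]
opening: 0.4
finger_force: 0.0
time: 25.75
tcp_pos: [0.6682, 0.1638, 0.0603]
orientation: [179.9, -0.0, 80.1]
force: [-0.3, 0.9, 0.0]
opening: 0.399
finger_force: 0.0
```

View pics/s5.png

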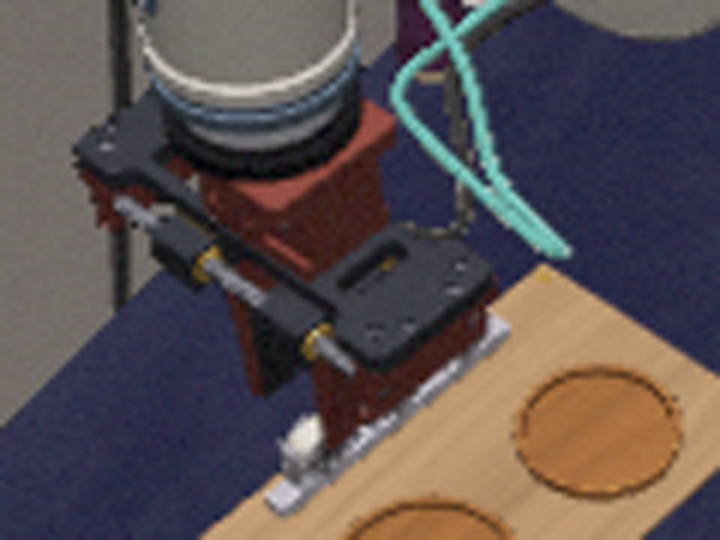

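The fingers straddle bobbin A, seen below them at crop px (302,435), one finger on each face. I'll go down and grip.

```bash
python3 -m handwheel '[[0,0,0.01,0,0,0],[0,0,0.02,0,0,0],[0,0,0.03,0,0,0],[0,0,0.04,0,0,0],[0,0,0.05,0,0,0],[0,0,0.06,0,0,0],[0,0,0.07,0,0,0],[0,0,0.08,0,0,0],[0,0,0.086,0,0,0],[0,0,0.088,0,0,0]]'
python3 -m handwheel '[[0,0,0,0,0,0],[0,0,0,0,0,0],[0,0,0,0,0,0],[0,0,0,0,0,0],[0,0,0,0,0,0],[0,0,0,0,0,0],[0,0,0,0,0,0],[0,0,0,0,0,0],[0,0,0,0,0,0],[0,0,0,0,0,0]]' 0.05 30
```

```text
time: 26.8
tcp_pos: [0.6676, 0.1638, 0.015]
orientation: [-180.0, 0.0, 80.1]
force: [0.2, -0.1, 0.1]
opening: 0.399
finger_force: 0.0
time: 27.8
tcp_pos: [0.6692, 0.1636, 0.0162]
orientation: [179.8, -0.0, 80.1]
force: [5.7, -0.7, -2.3]
opening: 0.157
finger_force: 30.0
```

```bash
python3 -m handwheel '[[0,0,-0.004,0,0,0],[0,0,-0.008,0,0,0],[0,0,-0.012,0,0,0],[0,0,-0.017,0,0,0],[0,0,-0.022,0,0,0],[0,0,-0.027,0,0,0],[0,0,-0.034,0,0,0],[0,0,-0.042,0,0,0],[0,0,-0.05,0,0,0],[0,0,-0.06,0,0,0]]'
python3 -m handwheel '[[0,0,-0.02,0,0,0],[0,0,-0.04,0,0,0],[0,0,-0.06,0,0,0],[0,0,-0.08,0,0,0],[0,0,-0.1,0,0,0],[0,0,-0.12,0,0,0],[0,0,-0.14,0,0,0],[0,0,-0.16,0,0,0],[0,0,-0.18,0,0,0],[0,0,-0.188,0,0,0]]'
python3 - <<'E'
from station import *
from h import *
s=camera("scene"); crop(s,220,110,340,220,5,"s6.png")
E
```

```text
time: 28.8
tcp_pos: [0.6679, 0.1638, 0.0464]
orientation: [180.0, -0.0, 80.1]
force: [-0.3, 0.6, -0.4]
opening: 0.154
finger_force: 30.0
time: 29.8
tcp_pos: [0.6683, 0.1639, 0.1414]
orientation: [179.9, -0.0, 80.1]
force: [0.5, -0.2, -0.3]
opening: 0.155
finger_force: 30.0
```

View pics/s6.png

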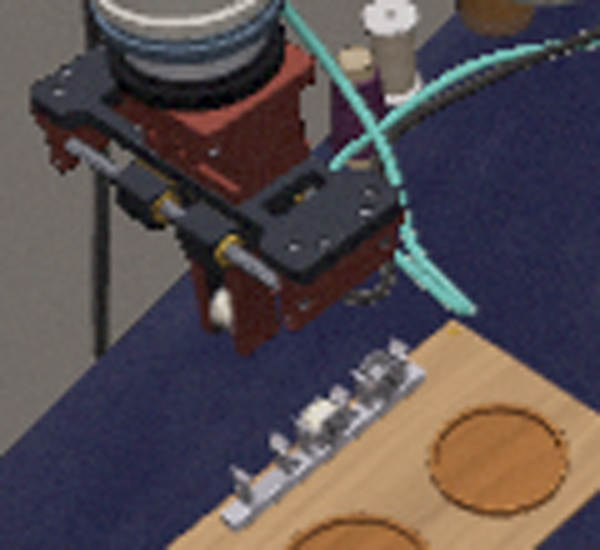

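Bobbin A is out and held at crop px (222,305), the left clip is empty, and the others are undisturbed. I'll retreat toward the robot, away from the teal cable, then go to the tray.

```bash
python3 - <<'E'
from h import *
W=[((.668,.164,.14),80.1),((.46,.10,.14),80.1),((.46,-.125,.14),80.1),((.46,-.125,.0095),80.1),((.46,-.125,.14),80.1),((.46,.10,.14),80.1),((.662,.1195,.14),80.1),((.662,.1195,.016),80.1)]
for a,b in zip(W,W[1:]): go(*b,a)
E
python3 -m handwheel '[[-0.02,-0.039,0,0,0,0],[-0.05,-0.098,0,0,0,0],[-0.08,-0.157,0,0,0,0],[-0.11,-0.216,0,0,0,0],[-0.14,-0.275,0,0,0,0],[-0.17,-0.334,0,0,0,0],[-0.19,-0.373,0,0,0,0],[-0.198,-0.388,0,0,0,0],[-0.198,-0.388,0,0,0,0],[-0.198,-0.388,0,0,0,0]]'
```

```text
shift [-0.1976 -0.3878 -0.    ] turn [0. 0. 0.]
shift [-0.4433  0.0774  0.    ] turn [0. 0. 0.]
shift [ 0.    -0.     0.261] turn [0. 0. 0.]
shift [ 0.     0.    -0.261] turn [0. 0. 0.]
shift [ 0.4433 -0.0774 -0.    ] turn [0. 0. 0.]
shift [0.1079 0.3913 0.    ] turn [0. 0. 0.]
shift [ 0.    -0.     0.248] turn [0. 0. 0.]
time: 30.85
tcp_pos: [0.4603, 0.0999, 0.1397]
orientation: [180.0, -0.0, 80.1]
force: [-0.8, 0.8, -0.4]
opening: 0.159
finger_force: 30.0
```

```bash
python3 -m handwheel '[[-0.03,0.005,0,0,0,0],[-0.09,0.016,0,0,0,0],[-0.15,0.026,0,0,0,0],[-0.21,0.037,0,0,0,0],[-0.27,0.047,0,0,0,0],[-0.33,0.058,0,0,0,0],[-0.39,0.068,0,0,0,0],[-0.43,0.075,0,0,0,0],[-0.443,0.077,0,0,0,0],[-0.443,0.077,0,0,0,0]]'
python3 -m handwheel '[[0,0,0.03,0,0,0],[0,0,0.07,0,0,0],[0,0,0.11,0,0,0],[0,0,0.15,0,0,0],[0,0,0.19,0,0,0],[0,0,0.22,0,0,0],[0,0,0.24,0,0,0],[0,0,0.25,0,0,0],[0,0,0.257,0,0,0],[0,0,0.261,0,0,0]]'
python3 -m handwheel '[[0,0,0,0,0,0],[0,0,0,0,0,0],[0,0,0,0,0,0],[0,0,0,0,0,0],[0,0,0,0,0,0],[0,0,0,0,0,0],[0,0,0,0,0,0],[0,0,0,0,0,0],[0,0,0,0,0,0],[0,0,0,0,0,0]]' 0.35
python3 -m handwheel '[[0,0,-0.02,0,0,0],[0,0,-0.05,0,0,0],[0,0,-0.09,0,0,0],[0,0,-0.13,0,0,0],[0,0,-0.17,0,0,0],[0,0,-0.21,0,0,0],[0,0,-0.24,0,0,0],[0,0,-0.255,0,0,0],[0,0,-0.261,0,0,0],[0,0,-0.261,0,0,0]]'
python3 -m handwheel '[[0.03,-0.005,0,0,0,0],[0.09,-0.016,0,0,0,0],[0.16,-0.028,0,0,0,0],[0.23,-0.04,0,0,0,0],[0.3,-0.052,0,0,0,0],[0.36,-0.063,0,0,0,0],[0.41,-0.071,0,0,0,0],[0.435,-0.076,0,0,0,0],[0.443,-0.077,0,0,0,0],[0.443,-0.077,0,0,0,0]]' 0.4
python3 -m handwheel '[[0.01,0.036,0,0,0,0],[0.025,0.091,0,0,0,0],[0.04,0.145,0,0,0,0],[0.055,0.2,0,0,0,0],[0.07,0.254,0,0,0,0],[0.085,0.308,0,0,0,0],[0.097,0.352,0,0,0,0],[0.105,0.381,0,0,0,0],[0.108,0.391,0,0,0,0],[0.108,0.391,0,0,0,0]]'
python3 - <<'E'
from station import *
from h import *
s=camera("scene"); t=camera("top")
a=np.hstack([cv2.resize(im["pixels"][y:y+90,x:x+90],None,fx=4.4,fy=4.4,interpolation=cv2.INTER_CUBIC) for im,x,y in((t,410,190),(s,340,130))])
cv2.imwrite("pics/c7.png",a)
E
```

```text
time: 31.85
tcp_pos: [0.4599, -0.1256, 0.1392]
orientation: [-179.9, -0.0, 80.0]
force: [-0.6, 0.1, -0.6]
opening: 0.156
finger_force: 30.0
time: 32.85
tcp_pos: [0.4599, -0.1252, 0.0095]
orientation: [179.9, 0.0, 80.1]
force: [0.5, -0.6, -0.4]
opening: 0.154
finger_force: 30.0
time: 33.85
tcp_pos: [0.4594, -0.1251, 0.0091]
orientation: [-180.0, 0.0, 80.1]
force: [0.1, -0.2, 0.2]
opening: 0.347
finger_force: 0.0
time: 34.85
tcp_pos: [0.4594, -0.1251, 0.1396]
orientation: [-180.0, -0.0, 80.1]
force: [-0.2, -0.1, 0.2]
opening: 0.347
finger_force: 0.0
time: 35.85
tcp_pos: [0.4595, 0.0994, 0.1391]
orientation: [-180.0, 0.0, 80.1]
force: [-0.3, 0.2, 0.8]
opening: 0.399
finger_force: 0.0
time: 36.85
tcp_pos: [0.6618, 0.1179, 0.1389]
orientation: [-179.9, 0.0, 80.0]
force: [0.2, -0.8, 0.0]
opening: 0.401
finger_force: 0.0
```

View pics/c7.png

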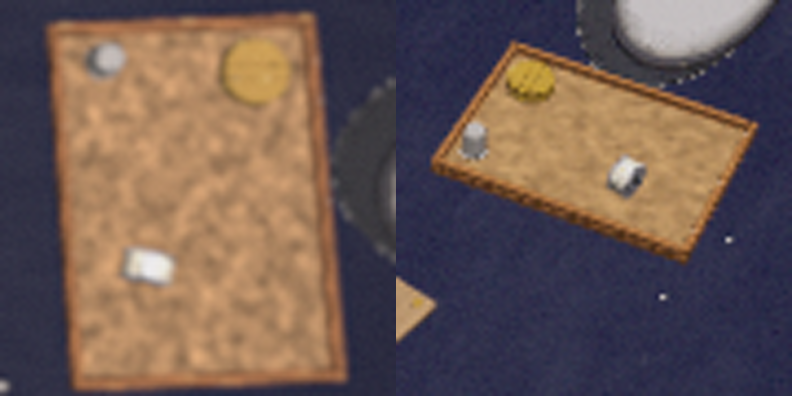

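Bobbin A stands in the tray at left-crop px (148,266), well inside the walls. Next is bobbin B.

```bash
python3 -m handwheel '[[0,0,0.03,0,0,0],[0,0,0.06,0,0,0],[0,0,0.09,0,0,0],[0,0,0.12,0,0,0],[0,0,0.15,0,0,0],[0,0,0.18,0,0,0],[0,0,0.21,0,0,0],[0,0,0.235,0,0,0],[0,0,0.245,0,0,0],[0,0,0.248,0,0,0]]'
python3 -m handwheel '[[0,0,0,0,0,0],[0,0,0,0,0,0],[0,0,0,0,0,0],[0,0,0,0,0,0],[0,0,0,0,0,0],[0,0,0,0,0,0],[0,0,0,0,0,0],[0,0,0,0,0,0],[0,0,0,0,0,0],[0,0,0,0,0,0]]' 0.05 30
python3 -m handwheel '[[0,0,-0.004,0,0,0],[0,0,-0.008,0,0,0],[0,0,-0.012,0,0,0],[0,0,-0.017,0,0,0],[0,0,-0.022,0,0,0],[0,0,-0.027,0,0,0],[0,0,-0.034,0,0,0],[0,0,-0.042,0,0,0],[0,0,-0.05,0,0,0],[0,0,-0.06,0,0,0]]'
python3 -m handwheel '[[0,0,-0.02,0,0,0],[0,0,-0.04,0,0,0],[0,0,-0.06,0,0,0],[0,0,-0.08,0,0,0],[0,0,-0.1,0,0,0],[0,0,-0.12,0,0,0],[0,0,-0.14,0,0,0],[0,0,-0.16,0,0,0],[0,0,-0.18,0,0,0],[0,0,-0.188,0,0,0]]'
python3 - <<'E'
from h import *
W=[((.662,.1195,.14),80.1),((.46,.10,.14),80.1),((.46,-.175,.14),80.1),((.46,-.175,.0095),80.1)]
for a,b in zip(W,W[1:]): go(*b,a)
E
```

```text
time: 37.95
tcp_pos: [0.6612, 0.1192, 0.0147]
orientation: [-179.9, 0.0, 80.1]
force: [-0.4, 0.3, 0.9]
opening: 0.403
finger_force: 0.0
time: 38.95
tcp_pos: [0.6621, 0.1193, 0.0165]
orientation: [179.9, -0.0, 80.1]
force: [-0.0, 0.2, 4.2]
opening: 0.156
finger_force: 30.0
time: 39.95
tcp_pos: [0.6617, 0.1191, 0.0465]
orientation: [180.0, -0.0, 80.1]
force: [-0.0, 0.2, -0.4]
opening: 0.159
finger_force: 30.0
time: 40.95
tcp_pos: [0.662, 0.1193, 0.1414]
orientation: [179.9, -0.0, 80.1]
force: [0.1, -0.0, 0.7]
opening: 0.154
finger_force: 30.0
shift [-0.1079 -0.3913 -0.    ] turn [0. 0. 0.]
shift [-0.5418  0.0946  0.    ] turn [0. 0. 0.]
shift [ 0.    -0.     0.261] turn [0. 0. 0.]
```

```bash
python3 -m handwheel '[[-0.01,-0.036,0,0,0,0],[-0.025,-0.091,0,0,0,0],[-0.04,-0.145,0,0,0,0],[-0.055,-0.2,0,0,0,0],[-0.07,-0.254,0,0,0,0],[-0.085,-0.308,0,0,0,0],[-0.097,-0.352,0,0,0,0],[-0.105,-0.381,0,0,0,0],[-0.108,-0.391,0,0,0,0],[-0.108,-0.391,0,0,0,0]]'
python3 -m handwheel '[[-0.03,0.005,0,0,0,0],[-0.1,0.017,0,0,0,0],[-0.17,0.03,0,0,0,0],[-0.24,0.042,0,0,0,0],[-0.31,0.054,0,0,0,0],[-0.38,0.066,0,0,0,0],[-0.45,0.079,0,0,0,0],[-0.51,0.089,0,0,0,0],[-0.542,0.095,0,0,0,0],[-0.542,0.095,0,0,0,0]]'
python3 -m handwheel '[[0,0,0.03,0,0,0],[0,0,0.07,0,0,0],[0,0,0.11,0,0,0],[0,0,0.15,0,0,0],[0,0,0.19,0,0,0],[0,0,0.22,0,0,0],[0,0,0.24,0,0,0],[0,0,0.25,0,0,0],[0,0,0.257,0,0,0],[0,0,0.261,0,0,0]]'
python3 -m handwheel '[[0,0,0,0,0,0],[0,0,0,0,0,0],[0,0,0,0,0,0],[0,0,0,0,0,0],[0,0,0,0,0,0],[0,0,0,0,0,0],[0,0,0,0,0,0],[0,0,0,0,0,0],[0,0,0,0,0,0],[0,0,0,0,0,0]]' 0.35
python3 -m handwheel '[[0,0,-0.02,0,0,0],[0,0,-0.05,0,0,0],[0,0,-0.1,0,0,0],[0,0,-0.16,0,0,0],[0,0,-0.22,0,0,0],[0,0,-0.28,0,0,0],[0,0,-0.34,0,0,0],[0,0,-0.4,0,0,0],[0,0,-0.46,0,0,0],[0,0,-0.481,0,0,0]]'
python3 - <<'E'
from h import *
W=[((.46,-.175,.25),80.1),((.50,.12,.25),80.1),((.573,.3877,.25),80.1),((.573,.3877,.0555),80.1)]
for a,b in zip(W,W[1:]): go(*b,a)
E
```

```text
time: 41.95
tcp_pos: [0.4596, 0.0997, 0.14]
orientation: [180.0, -0.0, 80.1]
force: [0.5, 0.2, -0.2]
opening: 0.156
finger_force: 30.0
time: 42.95
tcp_pos: [0.46, -0.1776, 0.1391]
orientation: [-180.0, 0.0, 79.9]
force: [0.5, 0.9, 0.5]
opening: 0.16
finger_force: 30.0
time: 43.95
tcp_pos: [0.4602, -0.1755, 0.0095]
orientation: [179.9, 0.0, 80.1]
force: [1.0, -0.7, 0.2]
opening: 0.162
finger_force: 30.0
time: 44.95
tcp_pos: [0.4598, -0.1754, 0.0091]
orientation: [-180.0, 0.0, 80.1]
force: [-0.6, -1.0, -0.9]
opening: 0.348
finger_force: 0.0
time: 45.95
tcp_pos: [0.4605, -0.1757, 0.2549]
orientation: [179.6, 0.1, 80.1]
force: [-0.1, -0.0, 1.2]
opening: 0.353
finger_force: 0.0
shift [ 0.595  -0.0226 -0.    ] turn [0. 0. 0.]
shift [0.5525 0.0518 0.    ] turn [0. 0. 0.]
shift [ 0.    -0.     0.389] turn [0. 0. 0.]
```

```bash
python3 -m handwheel '[[0.04,-0.002,0,0,0,0],[0.11,-0.004,0,0,0,0],[0.18,-0.007,0,0,0,0],[0.25,-0.009,0,0,0,0],[0.32,-0.012,0,0,0,0],[0.39,-0.015,0,0,0,0],[0.46,-0.017,0,0,0,0],[0.53,-0.02,0,0,0,0],[0.58,-0.022,0,0,0,0],[0.595,-0.023,0,0,0,0]]' 1
python3 - <<'E'
from station import *
from h import *
s=camera("scene"); t=camera("top")
a=np.hstack([cv2.resize(im["pixels"][y:y+100,x:x+100],None,fx=4,fy=4,interpolation=cv2.INTER_CUBIC) for im,x,y in((t,410,190),(t,160,160))])
cv2.imwrite("pics/c8.png",a)
E
```

```text
time: 46.95
tcp_pos: [0.4994, 0.1217, 0.2492]
orientation: [-179.9, -0.0, 80.3]
force: [0.5, -0.3, -0.4]
opening: 0.996
finger_force: 0.0
```

View pics/c8.png

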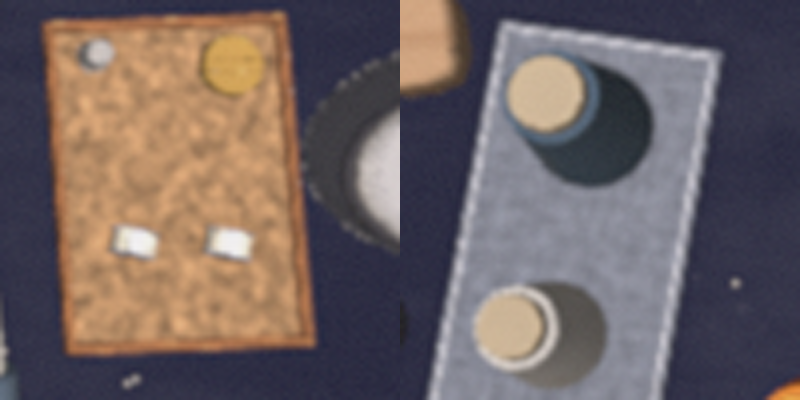

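Both bobbins stand in the tray at left-crop px (134,242) and (230,243). Both cones are upright on the mat, with tops at right-crop (545,92) and (512,323). Next I'll refine the cone and seat positions.

```bash
python3 - <<'E'
from station import *
from h import *
t=camera("top");s=camera("scene")
print("Ltop",ray(t,(195.9,182.6),.119),"Stop",ray(t,(187.6,240.4),.104))
print("seatL",ray(t,(300.4,183.6),.017),ray(s,(290.6,226.2),.017)); print("seatS",ray(t,(349.2,194),.017),ray(s,(319.4,201.6),.017))
# net/second check: where the initial cones were in hand: L (.5955,.1887), S (.5744,.0797)
E
python3 -m handwheel '[[0.04,0.004,0,0,0,0],[0.11,0.01,0,0,0,0],[0.18,0.017,0,0,0,0],[0.25,0.023,0,0,0,0],[0.32,0.03,0,0,0,0],[0.39,0.037,0,0,0,0],[0.46,0.043,0,0,0,0],[0.52,0.049,0,0,0,0],[0.553,0.052,0,0,0,0],[0.553,0.052,0,0,0,0]]' 0.95
```

```text
Ltop [0.57194577 0.38677574 0.119     ] Stop [0.45864858 0.39922555 0.104     ]
seatL [0.59389628 0.18533728 0.017     ] [0.59349834 0.18909942 0.017     ]
seatS [0.57400939 0.07826829 0.017     ] [0.57380094 0.08110547 0.017     ]
time: 48.15
tcp_pos: [0.5735, 0.3877, 0.2483]
orientation: [-179.9, 0.1, 80.1]
force: [0.3, -0.1, -0.9]
opening: 0.947
finger_force: 0.0
```

```bash
python3 -m handwheel '[[0,0,0.04,0,0,0],[0,0,0.09,0,0,0],[0,0,0.14,0,0,0],[0,0,0.19,0,0,0],[0,0,0.24,0,0,0],[0,0,0.29,0,0,0],[0,0,0.34,0,0,0],[0,0,0.37,0,0,0],[0,0,0.389,0,0,0],[0,0,0.389,0,0,0]]'
python3 -m handwheel '[[0,0,0,0,0,0],[0,0,0,0,0,0],[0,0,0,0,0,0],[0,0,0,0,0,0],[0,0,0,0,0,0],[0,0,0,0,0,0],[0,0,0,0,0,0],[0,0,0,0,0,0],[0,0,0,0,0,0],[0,0,0,0,0,0]]' 0.3 15
python3 -m handwheel '[[0,0,-0.005,0,0,0],[0,0,-0.015,0,0,0],[0,0,-0.03,0,0,0],[0,0,-0.045,0,0,0],[0,0,-0.06,0,0,0],[0,0,-0.075,0,0,0],[0,0,-0.09,0,0,0],[0,0,-0.105,0,0,0],[0,0,-0.115,0,0,0],[0,0,-0.12,0,0,0]]'
python3 - <<'E'
from h import *
W=[((.573,.3877,.1155),80.1),((.594,.1875,.1155),80.1),((.594,.1875,.2635),80.1),((.459,.401,.2635),80.1),((.459,.401,.048),80.1),((.459,.401,.108),80.1),((.574,.0797,.108),80.1)]
for a,b in zip(W,W[1:]): go(*b,a)
E
```

```text
time: 49.15
tcp_pos: [0.5727, 0.3863, 0.0541]
orientation: [-179.9, 0.1, 80.0]
force: [-0.5, -0.3, -0.2]
opening: 0.947
finger_force: 0.0
time: 50.15
tcp_pos: [0.5733, 0.3878, 0.0562]
orientation: [179.9, -0.1, 80.1]
force: [-1.0, -0.4, 5.1]
opening: 0.647
finger_force: 15.2
time: 51.15
tcp_pos: [0.5731, 0.3876, 0.1161]
orientation: [180.0, -0.0, 80.1]
force: [-0.5, 0.4, -1.1]
opening: 0.644
finger_force: 14.8
shift [-0.3872  0.1102  0.    ] turn [0. 0. 0.]
shift [ 0.     0.    -0.296] turn [0. 0. 0.]
shift [ 0.3742 -0.3394 -0.    ] turn [0. 0. 0.]
shift [ 0.    -0.     0.431] turn [0. 0. 0.]
shift [ 0.    0.   -0.12] turn [0. 0. 0.]
shift [-0.5935  0.3371  0.    ] turn [0. 0. 0.]
```

```bash
python3 -m handwheel '[[-0.02,0.006,0,0,0,0],[-0.06,0.017,0,0,0,0],[-0.11,0.031,0,0,0,0],[-0.16,0.046,0,0,0,0],[-0.21,0.06,0,0,0,0],[-0.26,0.074,0,0,0,0],[-0.31,0.088,0,0,0,0],[-0.35,0.1,0,0,0,0],[-0.377,0.107,0,0,0,0],[-0.387,0.11,0,0,0,0]]'
python3 -m handwheel '[[0,0,0,0,0,0],[0,0,0,0,0,0],[0,0,0.015,0,0,0],[0,0,0.03,0,0,0],[0,0,0.045,0,0,0],[0,0,0.06,0,0,0],[0,0,0.075,0,0,0],[0,0,0.088,0,0,0],[0,0,0.096,0,0,0],[0,0,0.1,0,0,0]]'
python3 - <<'E'
from station import *
from h import *
s=camera("scene"); crop(s,230,160,350,250,6,"s9.png")
E
```

```text
time: 52.15
tcp_pos: [0.5937, 0.1857, 0.1149]
orientation: [-180.0, 0.0, 80.0]
force: [0.2, 0.7, -1.8]
opening: 0.643
finger_force: 14.8
time: 53.15
tcp_pos: [0.5936, 0.1873, 0.0645]
orientation: [-180.0, 0.0, 80.1]
force: [0.1, 0.4, -1.2]
opening: 0.647
finger_force: 14.8
```

View pics/s9.png

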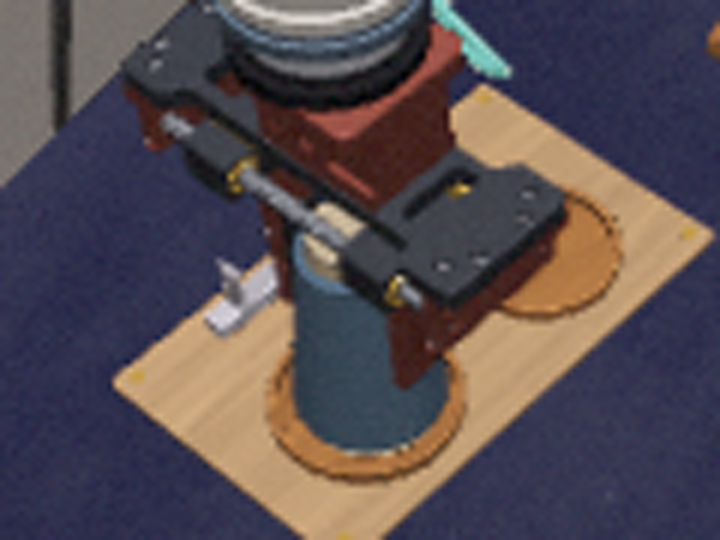

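The blue cone is inside its ring, foot at crop px (372,450) and ring centre about (365,400). I'll lower it, let go, and fetch the white cone.

```bash
python3 -m handwheel '[[0,0,0.001,0,0,0],[0,0,0.003,0,0,0],[0,0,0.005,0,0,0],[0,0,0.007,0,0,0],[0,0,0.007,0,0,0],[0,0,0.007,0,0,0],[0,0,0.007,0,0,0],[0,0,0.007,0,0,0],[0,0,0.007,0,0,0],[0,0,0.007,0,0,0]]'
python3 -m handwheel '[[0,0,0,0,0,0],[0,0,0,0,0,0],[0,0,0,0,0,0],[0,0,0,0,0,0],[0,0,0,0,0,0],[0,0,0,0,0,0],[0,0,0,0,0,0],[0,0,0,0,0,0],[0,0,0,0,0,0],[0,0,0,0,0,0]]' 0.95
python3 -m handwheel '[[0,0,-0.02,0,0,0],[0,0,-0.05,0,0,0],[0,0,-0.1,0,0,0],[0,0,-0.15,0,0,0],[0,0,-0.2,0,0,0],[0,0,-0.25,0,0,0],[0,0,-0.3,0,0,0],[0,0,-0.35,0,0,0],[0,0,-0.4,0,0,0],[0,0,-0.4,0,0,0]]'
python3 -m handwheel '[[0.03,-0.027,0,0,0,0],[0.08,-0.073,0,0,0,0],[0.13,-0.118,0,0,0,0],[0.18,-0.163,0,0,0,0],[0.23,-0.209,0,0,0,0],[0.28,-0.254,0,0,0,0],[0.33,-0.299,0,0,0,0],[0.36,-0.327,0,0,0,0],[0.374,-0.339,0,0,0,0],[0.374,-0.339,0,0,0,0]]'
python3 -m handwheel '[[0,0,0.04,0,0,0],[0,0,0.09,0,0,0],[0,0,0.14,0,0,0],[0,0,0.19,0,0,0],[0,0,0.24,0,0,0],[0,0,0.29,0,0,0],[0,0,0.34,0,0,0],[0,0,0.39,0,0,0],[0,0,0.428,0,0,0],[0,0,0.428,0,0,0]]'
python3 -m handwheel '[[0,0,0,0,0,0],[0,0,0,0,0,0],[0,0,0,0,0,0],[0,0,0,0,0,0],[0,0,0,0,0,0],[0,0,0,0,0,0],[0,0,0,0,0,0],[0,0,0,0,0,0],[0,0,0,0,0,0],[0,0,0,0,0,0]]' 0.25 12
```

```text
time: 54.2
tcp_pos: [0.594, 0.1875, 0.0632]
orientation: [179.9, -0.0, 80.1]
force: [-2.6, -0.7, 5.4]
opening: 0.646
finger_force: 15.2
time: 55.2
tcp_pos: [0.5938, 0.1874, 0.0617]
orientation: [180.0, -0.0, 80.1]
force: [-0.2, -0.3, 0.2]
opening: 0.945
finger_force: 0.0
time: 56.2
tcp_pos: [0.5948, 0.1877, 0.2681]
orientation: [179.5, -0.2, 80.1]
force: [0.4, -0.3, 0.8]
opening: 0.952
finger_force: 0.0
time: 57.2
tcp_pos: [0.4584, 0.4014, 0.2611]
orientation: [-180.0, 0.0, 80.2]
force: [0.5, -0.8, -0.4]
opening: 0.949
finger_force: 0.0
time: 58.2
tcp_pos: [0.4582, 0.3981, 0.0437]
orientation: [-179.8, 0.3, 80.0]
force: [-0.5, -1.0, -0.6]
opening: 0.95
finger_force: 0.0
time: 59.2
tcp_pos: [0.4592, 0.4011, 0.0485]
orientation: [180.0, -0.1, 80.1]
force: [-0.5, -0.6, 5.2]
opening: 0.563
finger_force: 12.2
```

```bash
python3 -m handwheel '[[0,0,-0.01,0,0,0],[0,0,-0.03,0,0,0],[0,0,-0.07,0,0,0],[0,0,-0.11,0,0,0],[0,0,-0.15,0,0,0],[0,0,-0.19,0,0,0],[0,0,-0.23,0,0,0],[0,0,-0.27,0,0,0],[0,0,-0.3,0,0,0],[0,0,-0.32,0,0,0]]'
python3 -m handwheel '[[-0.02,0.011,0,0,0,0],[-0.07,0.04,0,0,0,0],[-0.14,0.08,0,0,0,0],[-0.21,0.119,0,0,0,0],[-0.28,0.159,0,0,0,0],[-0.35,0.199,0,0,0,0],[-0.42,0.239,0,0,0,0],[-0.49,0.279,0,0,0,0],[-0.55,0.313,0,0,0,0],[-0.5935,0.337,0,0,0,0]]'
python3 -m handwheel '[[0,0,0,0,0,0],[0,0,0.01,0,0,0],[0,0,0.04,0,0,0],[0,0,0.08,0,0,0],[0,0,0.12,0,0,0],[0,0,0.16,0,0,0],[0,0,0.19,0,0,0],[0,0,0.21,0,0,0],[0,0,0.22,0,0,0],[0,0,0.22,0,0,0]]'
python3 -m handwheel '[[0,0,0.01,0,0,0],[0,0,0.02,0,0,0],[0,0,0.03,0,0,0],[0,0,0.04,0,0,0],[0,0,0.05,0,0,0],[0,0,0.06,0,0,0],[0,0,0.07,0,0,0],[0,0,0.076,0,0,0],[0,0,0.08,0,0,0],[0,0,0.08,0,0,0]]'
python3 - <<'E'
from station import *
from h import *
s=camera("scene"); crop(s,240,150,360,240,6,"s10.png")
E
```

```text
time: 60.2
tcp_pos: [0.4592, 0.4009, 0.2093]
orientation: [179.9, -0.1, 80.1]
force: [0.0, -0.0, -1.0]
opening: 0.562
finger_force: 11.9
time: 61.2
tcp_pos: [0.5738, 0.0763, 0.206]
orientation: [-179.9, 0.1, 80.0]
force: [0.0, 0.4, -1.3]
opening: 0.561
finger_force: 11.9
time: 62.2
tcp_pos: [0.5736, 0.0797, 0.097]
orientation: [-180.0, 0.0, 80.1]
force: [-0.2, 0.1, -0.6]
opening: 0.563
finger_force: 11.9
time: 63.2
tcp_pos: [0.5737, 0.0795, 0.0573]
orientation: [-180.0, 0.0, 80.1]
force: [0.2, 0.0, -0.8]
opening: 0.563
finger_force: 11.9
```

View pics/s10.png

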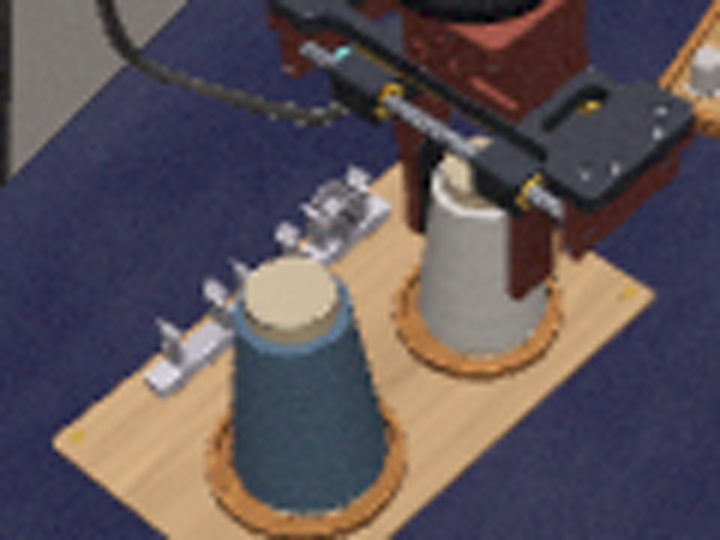

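The blue cone sits upright in its ring, and the white one hovers just above its ring floor, px (483,345). The empty bobbin is still clipped at (340,205). I'll set the white cone down, release, and lift away.

```bash
python3 -m handwheel '[[0,0,0.001,0,0,0],[0,0,0.003,0,0,0],[0,0,0.005,0,0,0],[0,0,0.006,0,0,0],[0,0,0.006,0,0,0],[0,0,0.006,0,0,0],[0,0,0.006,0,0,0],[0,0,0.006,0,0,0],[0,0,0.006,0,0,0],[0,0,0.006,0,0,0]]'
python3 -m handwheel '[[0,0,0,0,0,0],[0,0,0,0,0,0],[0,0,0,0,0,0],[0,0,0,0,0,0],[0,0,0,0,0,0],[0,0,0,0,0,0],[0,0,0,0,0,0],[0,0,0,0,0,0],[0,0,0,0,0,0],[0,0,0,0,0,0]]' 0.95
python3 -m handwheel '[[0,0,-0.02,0,0,0],[0,0,-0.05,0,0,0],[0,0,-0.1,0,0,0],[0,0,-0.15,0,0,0],[0,0,-0.2,0,0,0],[0,0,-0.25,0,0,0],[0,0,-0.3,0,0,0],[0,0,-0.35,0,0,0],[0,0,-0.4,0,0,0],[0,0,-0.4,0,0,0]]'
python3 -m handwheel '[[-0.05,-0.05,0,0,0,0],[-0.1,-0.1,0,0,0,0],[-0.15,-0.15,0,0,0,0],[-0.2,-0.2,0,0,0,0],[-0.25,-0.25,0,0,0,0],[-0.28,-0.28,0,0,0,0],[-0.3,-0.3,0,0,0,0],[-0.3,-0.3,0,0,0,0],[-0.3,-0.3,0,0,0,0],[-0.3,-0.3,0,0,0,0]]'
python3 - <<'E'
from station import *
from h import *
s=camera("scene"); t=camera("top")
a=np.hstack([cv2.resize(im["pixels"][y:y+100,x:x+130],None,fx=3,fy=3,interpolation=cv2.INTER_CUBIC) for im,x,y in((t,265,125),(s,240,150))])
cv2.imwrite("pics/c11.png",a)
E
```

```text
time: 64.25
tcp_pos: [0.5741, 0.0795, 0.0555]
orientation: [180.0, -0.0, 80.1]
force: [-2.0, -0.8, 5.7]
opening: 0.56
finger_force: 12.2
time: 65.25
tcp_pos: [0.5739, 0.0795, 0.0547]
orientation: [180.0, -0.0, 80.1]
force: [-0.3, -0.3, -0.7]
opening: 0.948
finger_force: 0.0
time: 66.25
tcp_pos: [0.575, 0.0796, 0.2609]
orientation: [179.5, -0.1, 80.1]
force: [-0.1, 0.4, 0.1]
opening: 0.95
finger_force: 0.0
time: 67.25
tcp_pos: [0.4008, -0.042, 0.2543]
orientation: [-180.0, -0.0, 80.1]
force: [-0.0, 0.6, -0.3]
opening: 0.951
finger_force: 0.0
```

View pics/c11.png

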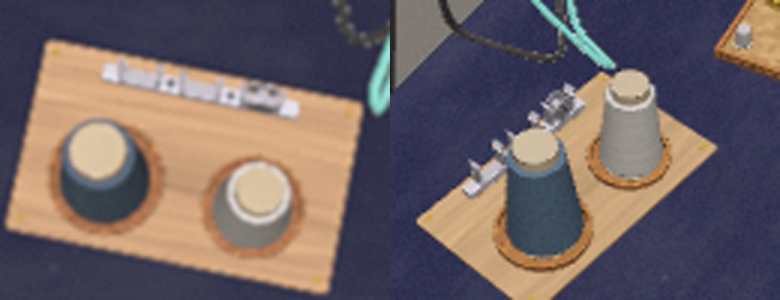

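Both cones stand upright inside their rings, at left-crop px (103,180) and (253,208), and the empty bobbin is still clipped at (262,95). Handing in.

```bash
python3 -c "
from station import bot
print(bot.close_job())"
```

```text
the job is handed in; nothing more can be done
None
```

I handed the job in at about 67 s: both wound bobbins are in the tray, both cones are upright in their own seats, and the empty bobbin is still clipped. The hand-in gave no verdict, so this rests on the last pictures.

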